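# Seat the keyed clamp washer on the flat lap's spindle

## Robot

A 7-joint arm with a two-finger parallel gripper is mounted at the origin on the work surface. World frame = base frame: x ahead of the robot, y to its left, z up, the work surface at z = 0. Lengths are in m, angles in rad, forces in N, time in s.
With the tool pointing down it reaches from about 0.4 to 0.925 m from the base axis. Payload 5.6 kg.
Tool frame: the origin (TCP) lies midway between the tips of the shut fingers; the grasp point (between the pads) lies 19 mm behind it; z points along the fingers, y is the line along which they close (so a half turn about z gives the same grasp; the last joint's range is limited). The gripper opens to 85 mm and grips with 20 to 120 N. Pads are 22 mm wide; open, the fingers measure 114 mm over their backs; the gripper's body (76 mm by 85 mm) begins 54 mm behind the grasp point. The pads swing forward as they close: fully open they stand 13 mm farther back than shut.
Start: joints at [-1.328, 0.468, -0.012, 1.603, 0.006, 1.071, -0.056], TCP at [0.183, 0.624, 0.231] pointing down, gripper open.
Joint ranges: [-2.53, 2.53], [-0.31, 2.02], [-1.57, 1.55], [0.28, 2.44], [-1.29, 4.43], [0.15, 1.84], [-2.92, 2.92]. Speed limits (rad/s): [2.57, 2.57, 3.14, 3.14, 3.14, 3.14, 3.14].

## Interface

Orientations are given as [roll, pitch, yaw] about the fixed x, y, z axes, in that order (R = Rz(yaw) Ry(pitch) Rx(roll)).
In Python, from cell import arm, vision, job gives the robot as it stands. The module is installed in compiled form; this text tells all that it offers.
- The arm moves only by the tool apply_moves, never from a script. Its arguments are lists of equal length, an entry for each row: "dp": the shift along the tool's x, y, z in m, a list of three; "twist": the turn, a rotation vector about the tool's x, y, z in degrees, a list of three. A call has 1 to 20 rows; each row shifts and turns the commanded pose from where the row before left it, along the tool's axes as they then stand; what a row does not reach is not made up. A row lasts 1/12 s, in which the tool goes at most 41.7 mm and 7.16 degrees, less where a joint would pass 70% of its speed; a pose out of reach is approached as far as the arm can. A call is refused whole if a number of a shift passes 0.0417 or a number of a turn 7.16, either way. A call with a gripper value outside its range is refused whole. "gripper" is the closure in counts, from 0 (fully open) to 255 (shut), set as the call begins (left out, the last holds). The fingers move at their own pace and stop on an object; the grip force is fixed at half the most. Time passes only in rows, so rows that do not move let the fingers close. It gives the time, the measured TCP pose, the force, the opening and the grip force at its end, in the units of the state.
- arm.get_obs(): the state, without advancing time (a new reading comes with each control period).
- vision.get_image(name): name is "scene" or "top" or "wrist"; returns a dict with "image" (400x640x3 uint8, red, green, blue), "fovy" (degrees; the focal length in pixels is half the picture's height over the tangent of half this angle, whatever the lens; pixels are square), "cx", "cy" (the principal point, pixels), "R" (3x3) and "t" (3): a world point X has camera coordinates R X + t; the wrist camera has in their place "mount" (4x4, takes a point from camera to tool coordinates, whose origin is the TCP and whose axes are the flange's). Camera axes: x right, y down, z forward; pixel columns grow to the right and rows downward; lengths in m; the calibration is good to about 2 mm. A picture is of the moment at which its call begins: read the wrist's pose just before it. There is no depth.
- job.hand_in(): hands the job in; it is judged then, once.
The state is a dict: "clock": time; "joints": joint angles; "qvel": joint speeds; "tau": joint torques, N m; "eef_pos": TCP position; "eef_rot": TCP orientation; "wrist_force": force on the tool from outside, world axes, zero at the start; "torque": the same for the moment, N m; "gripper_width": finger opening in m; "grip_force": force on a finger pad.
Only numpy, scipy, OpenCV 4.12 (cv2) and the standard library are available. Lean on these libraries where they do the work, as an engineer would, in place of code of your own. Each camera call takes 0.05 s, during which the arm holds its last target. There are 200 camera calls.

## Task

Take the keyed clamp washer (the steel collar with a flange at its foot and one small tab inside its bore) from the rubber mat and put it, flange down, over the threaded end of the lapping machine's spindle. Turn it under light pressure until its tab drops into the spindle's keyway, then seat it fully home, flush on the lap, and let go. Never force or drop it, do not bear down on the machine with the gripper, and leave the other things on the bench where they are.

Things in the scene. Friction and masses are not known exactly. Their poses are not given: they have to be found in the camera images.
- washer: Keyed clamp washer, plain steel, 0.12 to 0.21 kg. Flange at its foot: diameter 58 mm, 6 mm thick; on it a 40 mm collar up to 24 mm height. Bore 28 mm right through, with one tab (see washer_tab). Origin: centre of the underside, z up along the bore. Starts flange down on the mat, tab side (-x) towards the robot to within about 30 degrees.
- washer_grip (a point): On the washer's axis, 15 mm above its underside, at mid-height of the collar. The collar has two spanner flats 34 mm apart, facing the washer's +y and -y, each about 20 mm long, from 6 to 24 mm above the underside: grip across them, above the flange.
- washer_tab (a point): Inner end of the washer's one tab, which points inward from the bore on the washer's -x side: 5.5 mm wide, 6 mm high from the underside up (flange thickness), ending 9 mm from the axis; the point is at mid-height, 3 mm up.
- machine: Flat lap, fixed: grey housing 300 x 280 mm, 85 mm high, origin under its centre, front (switch, dial) facing its -x. On top, concentric: black splash pan, radius 118 mm, rim 109 mm above the bench; lap disc 151 mm wide, top at 108 mm; upright spindle, exactly above the origin. A drip tank, 50 mm wide, 180 mm high, stands at (+118, -108) mm, its thin spout 165 mm high reaching to (+75, -68) mm.
- lap_seat (a point): Point on the spindle axis at the height of the lap's top face: the washer's origin comes here when home. Axes as the machine's. Spindle and lap turn together only against belt friction of 0.15 N m. Over 40 N between washer and machine, or gripper and machine, is too much.
- spindle_tip (a point): Top of the spindle's threaded end, on the axis, 41 mm above lap_seat; axes as the machine's. The threaded end is 13.6 mm in diameter, 27 mm long, and the washer with its tab passes freely over it.
- keyed_top (a point): On the spindle axis, top of its keyed part: 26 mm diameter, 14 mm high above the lap, top edge bevelled 1.2 mm; the washer's bore clears it by 1 mm all round. Until tab and keyway meet, the tab rests on this top, washer 14 mm above the lap. Axes as the machine's, they do not turn with the spindle.
- keyway_zone (a point): The spindle has one keyway (7.2 mm wide, 5 mm deep, full height of the keyed part, open at the top, mouth edges square; 0.85 mm play each side of the tab). Its direction is not measured: 0.2 to 1.7 rad counter-clockwise, from above, of the machine's -x. So the washer is home at the machine's yaw plus 0.2 to 1.7 rad. This point marks only the -x side of keyed_top, 13 mm out.
- spacer: Bystander: plain steel spacer ring, 58 mm diameter, bore 28 mm without a tab, 12 mm thick. Origin at the centre of its underside.
- nut: Bystander: knurled steel lap nut, 36 mm diameter, 20 mm high. Origin at the centre of its underside.
- mat: Rubber mat 300 x 180 x 3 mm fixed to the bench; washer, spacer and nut lie on it in a row along its x axis, 90 mm apart, in any order. Origin at the centre of its underside.
- tin: Bystander: open steel tin, 90 mm diameter, 45 mm high.
- jar: Bystander: closed white jar, 56 mm diameter, 60 mm high.
- tweezers: Bystander: steel tweezers, 130 mm long, flat on the bench.
- loupe: Bystander: folding loupe, 36 mm lens, flat on the bench.
- file: Bystander: hand file with a wooden handle, 215 mm long, flat on the bench.
- bench_block: Bystander: square steel bench block, 80 x 80 x 25 mm.
Things that resemble listed ones, but are neither listed nor needed, are in the scene too. What is shaped like the washer but green or turquoise is not meant.

How it is judged:
At the end, for the whole second after the job is handed in: The washer lies flange down on the lap around the spindle, its tab in the keyway: underside within 2.5 mm of the lap's top, centre within 3 mm of the spindle axis, tilted less than 3.4 degrees, at rest and released (z of washer in the frame of lap_seat below 0.0025 m and horizontal distance between washer and lap_seat below 0.003 m and angle between washer's own z axis and vertical below 0.06 rad and linear speed of washer below 0.01 m/s and contact force between washer and the fingers below 0.05 N); the robot touches nothing.
It fails at once if the washer was forced or dropped: more than 40 N between it and the machine (contact force between washer and machine above 40 N).
It fails at once if the gripper bore down on the machine with more than 40 N (contact force between any of the fingers, the arm and machine above 40 N).
It fails at once if another thing on the bench was moved more than 25 mm (distance of any of spacer, nut, tin, jar, tweezers, loupe, file, bench_block from where it was at the start of the episode above 0.025 m).
It also fails if it takes over 70 s, if anything falls off the work surface, if the arm or the gripper's body presses on something with over 40 N, if the wrist force passes 120 N, or if a joint passes its speed limit or range.

## Working session

There is one attempt and no reset: what is moved stays moved. The work goes in short steps, Python scripts to look and compute and a tool call to move; the robot and the scene stay as the last step left them, time stands still between calls to the robot, and variables do not carry over. Pictures are saved under pics/ and viewed, at most 10 in all, crops included, and the job is handed in when it is done.

Besides the shell and the picture viewer there is one more tool, called after "Request:" by a JSON object that holds its "api" and its "payload", one argument or row to a line. apply_moves: Moves the arm, as the interface text tells. Its arguments: {"type":"object","properties":{"dp":{"type":"array"},"twist":{"type":"array"},"gripper":{"type":"number"}},"required":["dp","twist"]}

```bash
mkdir -p pics
cat > h.py <<'E'
import cv2, numpy as np
from cell import arm, vision, job
from scipy.spatial.transform import Rotation as Ro
def get(name):
    o=arm.get_obs(); d=vision.get_image(name); im=d["image"]; f=im.shape[0]/2/np.tan(np.radians(d["fovy"])/2)
    d["f"]=f
    if "mount" in d:
        T=np.eye(4); T[:3,:3]=Ro.from_euler('xyz',o["eef_rot"]).as_matrix(); T[:3,3]=o["eef_pos"]
        W=T@np.array(d["mount"]); d["C"]=W[:3,3]; d["M"]=W[:3,:3]
    else:
        R=np.array(d["R"]); d["M"]=R.T; d["C"]=-R.T@np.array(d["t"])
    return d
def ray(d,u,v,z):
    r=d["M"]@np.array([(u-d["cx"])/d["f"],(v-d["cy"])/d["f"],1]); return d["C"]+r*(z-d["C"][2])/r[2]
def proj(d,X):
    c=d["M"].T@(np.array(X)-d["C"]); return c[0]/c[2]*d["f"]+d["cx"],c[1]/c[2]*d["f"]+d["cy"]
def save(d,n,crop=None,s=1):
    im=d["image"][:,:,::-1]
    if crop: x0,y0,x1,y1=crop; im=im[y0:y1,x0:x1]
    cv2.imwrite("pics/"+n,cv2.resize(im,None,fx=s,fy=s,interpolation=cv2.INTER_CUBIC))
E
python3 - <<'E'
from h import *
o=arm.get_obs(); print({k:np.round(v,3) for k,v in o.items()})
for n in("top","scene"):
    d=get(n); save(d,n+".png",s=1.25); print(n,d["C"],d["f"],d["cx"],d["cy"],d["M"].round(3).tolist())
d=get("wrist");print(d["f"],np.array(d["mount"]).round(3).tolist())
E
```

```text
{'clock': np.float64(0.0), 'joints': array([-1.328,  0.468, -0.012,  1.604,  0.006,  1.071, -0.056]), 'qvel': array([-0.   ,  0.001,  0.   , -0.002, -0.   , -0.001,  0.   ]), 'tau': array([ 0.0000e+00, -5.3239e+01,  2.1000e-02, -2.5130e+01,  1.1000e-02,
        8.0000e-03,  0.0000e+00]), 'eef_pos': array([0.183, 0.623, 0.23 ]), 'eef_rot': array([-3.14 ,  0.   ,  2.856]), 'wrist_force': array([ 0.139, -0.419,  0.014]), 'torque': array([ 0.031,  0.052, -0.055]), 'grip_force': np.float64(0.0), 'gripper_width': np.float64(0.085)}
top [0.3806309  0.00884463 1.47939561] 452.9920490605952 321.1824901458135 197.23965041317555 [[0.013, -0.994, 0.108], [-1.0, -0.014, -0.015], [0.017, -0.108, -0.994]]
scene [ 1.40827022 -0.12478367  1.15663896] 478.5239473625518 320.45321441195256 194.69184847144678 [[0.144, 0.762, -0.632], [0.989, -0.119, 0.082], [-0.013, -0.637, -0.771]]
301.33571094531476 [[0.0, -0.948, -0.317, 0.082], [1.0, -0.0, 0.001, -0.001], [-0.001, -0.317, 0.948, -0.142], [0.0, 0.0, 0.0, 1.0]]
```

View pics/top.png

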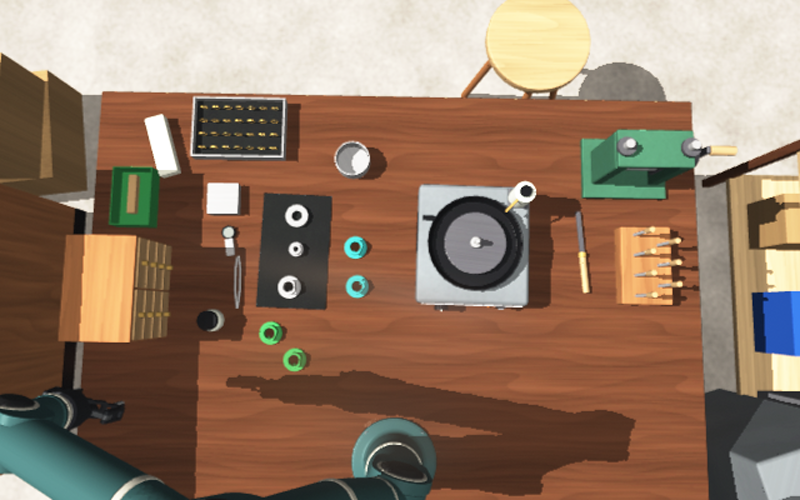

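View pics/scene.png

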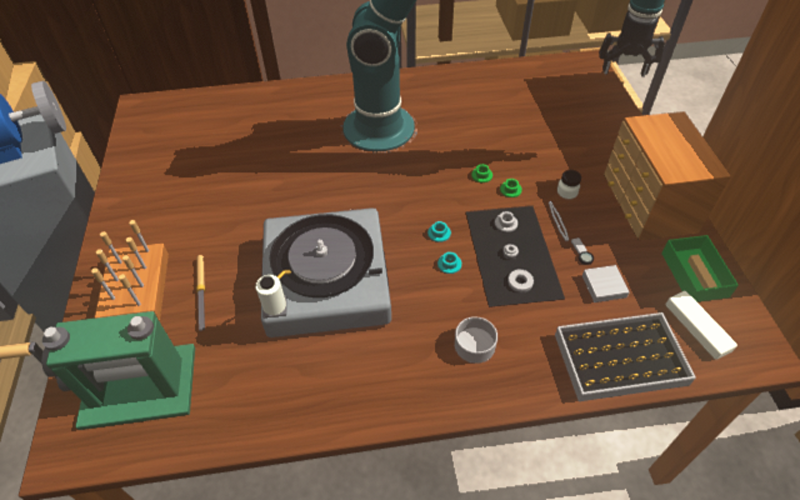

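The washer is in the mat row nearest the robot: about (289,287) in the enlarged top picture and (507,221) in the scene picture. The spindle is at about (476,242) in the top picture and (320,247) in the scene picture.

Run:
```python
from h import *
d=get("top"); s=get("scene")
print("washer",ray(d,289/1.25,287/1.25,.027),ray(s,507/1.25,215/1.25,.027))
print("tip",ray(d,476/1.25,242/1.25,.149),ray(s,320/1.25,241/1.25,.149))
# housing grey: yaw
h=cv2.cvtColor(d["image"],cv2.COLOR_RGB2HSV)
m=((h[...,1]<60)&(h[...,2]>110)).astype(np.uint8); m[:, :325]=0; m[:,432:]=0; m[:140]=0; m[255:]=0
m=cv2.morphologyEx(m,cv2.MORPH_OPEN,np.ones((3,3)))
c=max(cv2.findContours(m,0,2)[0],key=cv2.contourArea); r=cv2.minAreaRect(c); b=cv2.boxPoints(r); print(r)
B=np.array([ray(d,u,v,.085) for u,v in b]); print(B.round(3)); print(B.mean(0))
for i in range(4):
    e=B[(i+1)%4]-B[i]; print(np.linalg.norm(e),np.degrees(np.arctan2(e[1],e[0])))
# mat
m=(h[...,2]<70).astype(np.uint8); m[:, :200]=0; m[:,270:]=0; m[:150]=0; m[252:]=0
m=cv2.morphologyEx(m,cv2.MORPH_CLOSE,np.ones((25,25)))
c=max(cv2.findContours(m,0,2)[0],key=cv2.contourArea); r=cv2.minAreaRect(c); b=cv2.boxPoints(r);B=np.array([ray(d,u,v,.003) for u,v in b]);print(B.round(3))
```

```text
washer [0.43106726 0.27225584 0.027     ] [0.43157557 0.27647884 0.027     ]
tip [ 0.5391635  -0.18818541  0.149     ] [ 0.54840696 -0.19136265  0.149     ]
((379.94073486328125, 195.1627655029297), (93.9373550415039, 102.59163665771484), 1.569354772567749)
[[ 0.386 -0.046  0.085]
 [ 0.706 -0.052  0.085]
 [ 0.703 -0.348  0.085]
 [ 0.381 -0.335  0.085]]
[ 0.54385157 -0.19524954  0.085     ]
0.320334469769542 -0.9958151293092962
0.2959238201938631 -90.65013356808825
0.3213744173381258 177.7090018603306
0.2886555037152743 89.16844512556145
[[0.384 0.36  0.003]
 [0.682 0.353 0.003]
 [0.673 0.172 0.003]
 [0.376 0.182 0.003]]
```

Request:
{"api": "apply_moves", "payload": {
  "dp": [
    [0, 0, -0.003],
    [0, 0, -0.003],
    [0, 0, -0.003],
    [0, 0, -0.003],
    [0, 0, -0.003],
    [0, 0, -0.003],
    [0, 0, -0.003],
    [0, 0, -0.003],
    [0, 0, -0.003],
    [0, 0, -0.003],
    [0, 0, -0.003],
    [0, 0, -0.003],
    [0, 0, -0.003],
    [0, 0, -0.003],
    [0, 0, -0.003],
    [0, 0, -0.003],
    [0, 0, -0.003],
    [0, 0, -0.003],
    [0, 0, -0.003],
    [0, 0, -0.003]
  ],
  "twist": [
    [0, 0, 7.1],
    [0, 0, 7.1],
    [0, 0, 7.1],
    [0, 0, 7.1],
    [0, 0, 7.1],
    [0, 0, 7.1],
    [0, 0, 7.1],
    [0, 0, 7.1],
    [0, 0, 7.1],
    [0, 0, 7.1],
    [0, 0, 7.1],
    [0, 0, 7.1],
    [0, 0, 7.1],
    [0, 0, 7.1],
    [0, 0, 7.1],
    [0, 0, 7.1],
    [0, 0, 7.1],
    [0, 0, 7.1],
    [0, 0, 7.1],
    [0, 0, 7.1]
  ],
  "gripper": 0
}}

```text
clock: 1.92
eef_pos: [0.1832, 0.6236, 0.2913]
eef_rot: [3.141, 0.0, 0.371]
wrist_force: [0.7, 0.3, -0.6]
gripper_width: 0.0855
grip_force: 0.0
```

Request:
{"api": "apply_moves", "payload": {
  "dp": [
    [0, 0, 0],
    [0, 0, 0],
    [0, 0, 0],
    [0, 0, 0]
  ],
  "twist": [
    [0, 0, 7.1],
    [0, 0, 7.1],
    [0, 0, 7.1],
    [0, 0, 0]
  ]
}}

```text
clock: 2.25
eef_pos: [0.183, 0.6236, 0.291]
eef_rot: [3.141, -0.0, 0.003]
wrist_force: [0.0, -0.5, -0.2]
gripper_width: 0.0856
grip_force: 0.0
```

Request:
{"api": "apply_moves", "payload": {
  "dp": [
    [0, 0.029, 0],
    [0, 0.029, 0],
    [0, 0.029, 0],
    [0, 0.029, 0],
    [0.028, 0.029, 0],
    [0.028, 0.029, 0],
    [0.028, 0.029, 0],
    [0.028, 0.029, 0],
    [0.028, 0.029, 0],
    [0.028, 0.029, 0],
    [0.028, 0.029, 0],
    [0.028, 0.029, 0],
    [0.024, 0, 0.03],
    [0, 0, 0.03],
    [0, 0, 0.03],
    [0, 0, 0.03],
    [0, 0, 0],
    [0, 0, 0]
  ],
  "twist": [
    [0, 0, 0],
    [0, 0, 0],
    [0, 0, 0],
    [0, 0, 0],
    [0, 0, 0],
    [0, 0, 0],
    [0, 0, 0],
    [0, 0, 0],
    [0, 0, 0],
    [0, 0, 0],
    [0, 0, 0],
    [0, 0, 0],
    [0, 0, 0],
    [0, 0, 0],
    [0, 0, 0],
    [0, 0, 0],
    [0, 0, 0],
    [0, 0, 0]
  ]
}}

```text
clock: 3.75
eef_pos: [0.4328, 0.2763, 0.1707]
eef_rot: [3.139, 0.002, 0.007]
wrist_force: [-0.0, 0.1, 1.1]
gripper_width: 0.0852
grip_force: 0.0
```

Run:
```python
from h import *
d=get("wrist"); save(d,"w1.png"); o=arm.get_obs(); print(o["eef_pos"],o["eef_rot"],o["joints"].round(2))
```

```text
[0.4338498  0.27707731 0.17217061] [ 3.14158101e+00 -6.94272725e-04  7.02524748e-03] [-1.27  0.38  0.78  2.02 -0.35  0.87 -1.86]
```

View pics/w1.png

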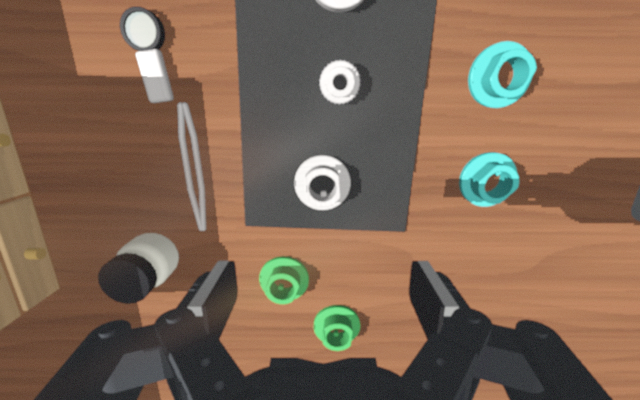

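The wrist picture shows the washer at (323,182), its bore dark. The nut is at (340,82), above it. I'll crop in and fit the flange and collar.

Run:
```python
from h import *
d=get("wrist"); save(d,"w2.png",(283,142,363,222),7)
h=cv2.cvtColor(d["image"],cv2.COLOR_RGB2HSV)
m=((h[...,2]>110)&(h[...,1]<60)).astype(np.uint8)*255
k=np.zeros_like(m);k[145:220,285:362]=m[145:220,285:362]
cs=cv2.findContours(k,0,1)[0]; c=max(cs,key=cv2.contourArea); e=cv2.fitEllipse(c); print(e)
for z in(.006,.009): print(ray(d,*e[0],z))
P=np.array([ray(d,*p[0],.009)[:2] for p in c]); print(P.min(0),P.max(0),cv2.minEnclosingCircle(P.astype(np.float32)))
```

```text
((322.7275390625, 183.3434295654297), (55.452857971191406, 56.20754623413086), 99.42466735839844)
[0.43367465 0.27714549 0.006     ]
[0.43445531 0.27714805 0.009     ]
[0.40372192 0.2474786 ] [0.46310741 0.30626372] ((0.43353497982025146, 0.27702146768569946), 0.03053179569542408)
```

View pics/w2.png

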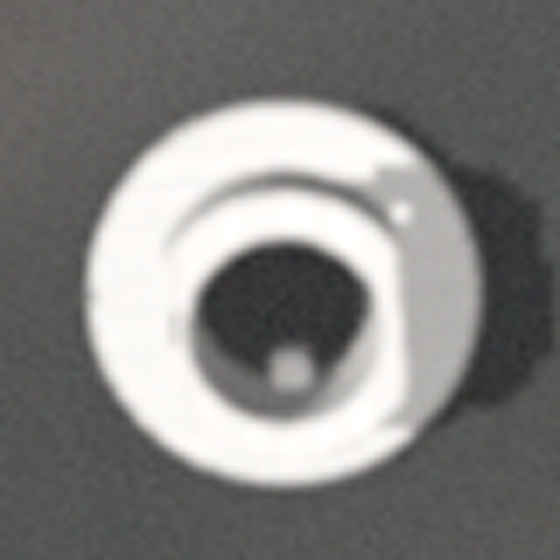

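Run:
```python
from h import *
d=get("wrist")
f=lambda x,y,z: ray(d,283+(x+.5)/7-.5,142+(y+.5)/7-.5,z)
t=f(292,368,.009); c=np.array([.434,.277]); v=c-t[:2]; print("tab",t,np.hypot(*v),np.degrees(np.arctan2(v[1],v[0])))
a=f(403,235,.027);b=f(408,330,.027);a2=f(406,395,.027); print(a,b,a2)
g=d["image"][...,1].astype(float)
# subpixel flat edge, rows
pts=[]
for y in range(177,197):
    r=cv2.GaussianBlur(g[y:y+1],(3,1),0)[0]; dr=np.diff(r[333:348]); i=dr.argmin(); pts.append((333+i+.5,y)); 
P=np.array([ray(d,*p,.027)[:2] for p in pts]); print(P.round(4).tolist())
```

```text
tab [0.42314207 0.27614619 0.009     ] 0.0108914499785071 4.496162758519331
[0.44797015 0.26091578 0.027     ] [0.43423504 0.25986129 0.027     ] [0.42459772 0.25989696 0.027     ]
[[0.4461, 0.2615], [0.4451, 0.2615], [0.4441, 0.2614], [0.4431, 0.2604], [0.4421, 0.2604], [0.4411, 0.2604], [0.4401, 0.2604], [0.4391, 0.2603], [0.438, 0.2603], [0.437, 0.2603], [0.436, 0.2603], [0.435, 0.2602], [0.4339, 0.2602], [0.4329, 0.2602], [0.4319, 0.2602], [0.4308, 0.2601], [0.4298, 0.2591], [0.4288, 0.2591], [0.4277, 0.2591], [0.4267, 0.259]]
```

Request:
{"api": "apply_moves", "payload": {
  "dp": [
    [0, 0, 0.02],
    [0, 0, 0.02],
    [0, 0, 0.02],
    [0, 0, 0.02],
    [0, 0, 0.02],
    [0, 0, 0.02],
    [0, 0, 0.02],
    [0, 0, 0.01],
    [0, 0, 0.006],
    [0, 0, 0.004],
    [0, 0, 0.002],
    [0, 0, 0],
    [0, 0, 0]
  ],
  "twist": [
    [0, 0, -4],
    [0, 0, 0],
    [0, 0, 0],
    [0, 0, 0],
    [0, 0, 0],
    [0, 0, 0],
    [0, 0, 0],
    [0, 0, 0],
    [0, 0, 0],
    [0, 0, 0],
    [0, 0, 0],
    [0, 0, 0],
    [0, 0, 0]
  ]
}}

```text
clock: 4.98
eef_pos: [0.4338, 0.2774, 0.0101]
eef_rot: [-3.141, -0.001, 0.076]
wrist_force: [0.7, -0.1, -0.1]
gripper_width: 0.0856
grip_force: 0.0
```

Request:
{"api": "apply_moves", "payload": {
  "dp": [
    [0, 0, 0],
    [0, 0, 0],
    [0, 0, 0],
    [0, 0, 0],
    [0, 0, 0],
    [0, 0, 0],
    [0, 0, 0],
    [0, 0, 0]
  ],
  "twist": [
    [0, 0, 0],
    [0, 0, 0],
    [0, 0, 0],
    [0, 0, 0],
    [0, 0, 0],
    [0, 0, 0],
    [0, 0, 0],
    [0, 0, 0]
  ],
  "gripper": 255
}}

```text
clock: 5.65
eef_pos: [0.4335, 0.2773, 0.0098]
eef_rot: [-3.141, -0.0, 0.075]
wrist_force: [0.3, -0.2, 6.4]
gripper_width: 0.0324
grip_force: 60.0
```

Request:
{"api": "apply_moves", "payload": {
  "dp": [
    [0, 0, -0.005],
    [0, 0, -0.015],
    [0, 0, -0.025],
    [0, 0, -0.025],
    [0, 0, -0.025],
    [0, 0, -0.025],
    [0, 0, -0.025],
    [0, 0, -0.025],
    [0, 0, -0.025],
    [0, 0, -0.025],
    [0, 0, -0.02],
    [0, 0, -0.01],
    [0, 0, 0],
    [0, 0, 0]
  ],
  "twist": [
    [0, 0, 0],
    [0, 0, 0],
    [0, 0, 0],
    [0, 0, 0],
    [0, 0, 0],
    [0, 0, 0],
    [0, 0, 0],
    [0, 0, 0],
    [0, 0, 0],
    [0, 0, 0],
    [0, 0, 0],
    [0, 0, 0],
    [0, 0, 0],
    [0, 0, 0]
  ]
}}

```text
clock: 6.82
eef_pos: [0.4327, 0.277, 0.2588]
eef_rot: [-3.141, 0.001, 0.076]
wrist_force: [-1.2, -0.7, -2.2]
gripper_width: 0.0325
grip_force: 59.8
```

Request:
{"api": "apply_moves", "payload": {
  "dp": [
    [0, 0.015, 0],
    [0, 0.028, 0],
    [0, 0.028, 0],
    [0, 0.028, 0],
    [0, 0.028, 0],
    [0, 0.028, 0],
    [0, 0.028, 0],
    [0, 0.028, 0],
    [0, 0.028, 0],
    [0, 0.028, 0],
    [0, 0.028, 0],
    [0, 0.028, 0],
    [0, 0.028, 0],
    [0, 0.028, 0],
    [0, 0.028, 0],
    [0, 0.028, 0],
    [0, 0.028, 0],
    [0, 0.007, 0],
    [0, 0, 0],
    [0, 0, 0]
  ],
  "twist": [
    [0, 0, 0],
    [0, 0, 0],
    [0, 0, 0],
    [0, 0, 0],
    [0, 0, 0],
    [0, 0, 0],
    [0, 0, 0],
    [0, 0, 0],
    [0, 0, 0],
    [0, 0, 0],
    [0, 0, 0],
    [0, 0, 0],
    [0, 0, 0],
    [0, 0, 0],
    [0, 0, 0],
    [0, 0, 0],
    [0, 0, 0],
    [0, 0, 0],
    [0, 0, 0],
    [0, 0, 0]
  ]
}}

```text
clock: 8.48
eef_pos: [0.4675, -0.1916, 0.2582]
eef_rot: [-3.141, 0.003, 0.074]
wrist_force: [-0.5, 0.1, -2.8]
gripper_width: 0.0323
grip_force: 60.0
```

Run:
```python
from h import *
d=get("wrist"); d=get("wrist"); save(d,"w3.png"); o=arm.get_obs(); print(o["eef_pos"],o["eef_rot"],o["joints"].round(2),o["wrist_force"])
print(proj(d,[.544,-.192,.149]))
```

```text
[ 0.46822691 -0.19020054  0.2585434 ] [-3.14041864e+00  1.42137684e-03  7.69344738e-02] [-0.57  0.29  1.07  1.97 -0.29  1.05 -0.86] [ 0.03385977 -0.25905718 -0.74888723]
(np.float64(331.89985374959747), np.float64(108.43002629475205))
```

View pics/w3.png

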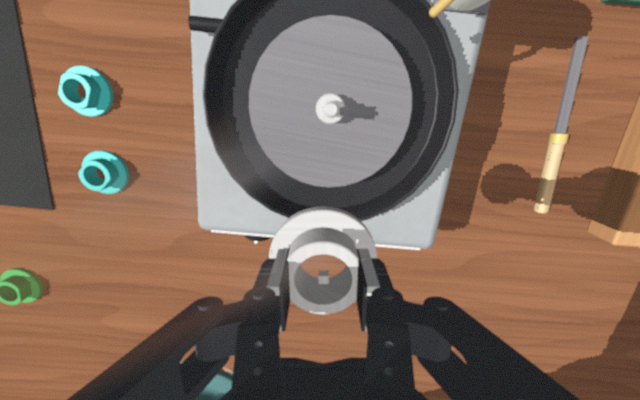

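The washer is held straight, with its tab at (323,279). The spindle is at (331,108), in the middle of the lap disc.

Run:
```python
from h import *
d=get("wrist"); save(d,"w4.png",(306,84,356,134),12)
h=cv2.cvtColor(d["image"],cv2.COLOR_RGB2HSV); g=h[...,2]
m=((g>85)).astype(np.uint8); k=cv2.connectedComponents(m,connectivity=4)[1]
lab=k[150,330]; m=(k==lab).astype(np.uint8); c=max(cv2.findContours(m,0,1)[0],key=cv2.contourArea); e=cv2.fitEllipse(cv2.convexHull(c)); print(e,ray(d,*e[0],.108))
P=np.array([ray(d,*p[0],.108)[:2] for p in cv2.convexHull(c)],np.float32); print(cv2.minEnclosingCircle(P))
for th in (180,200,220,235):
    b=np.zeros_like(m); b[84:134,306:356]=(g[84:134,306:356]>th); c=max(cv2.findContours(b,0,1)[0],key=cv2.contourArea); (u,v),r=cv2.minEnclosingCircle(c); print(th,u,v,r,ray(d,u,v,.149),ray(d,u,v,.122))
```

```text
((322.67431640625, 249.99330139160156), (648.0074462890625, 1777.76171875), 1.4074395895004272) [ 0.3978008  -0.19530664  0.108     ]
((0.2923513948917389, -0.1979355365037918), 0.4318546652793884)
180 329.5 108.80000305175781 15.208324432373047 [ 0.54399817 -0.18955824  0.149     ] [ 0.543533   -0.19011793  0.122     ]
200 329.53887939453125 108.74722290039062 14.477248191833496 [ 0.54404055 -0.18958574  0.149     ] [ 0.54357993 -0.19014838  0.122     ]
220 330.0 108.77777862548828 13.81412124633789 [ 0.54404576 -0.18995385  0.149     ] [ 0.5435857  -0.19055602  0.122     ]
235 325.7054138183594 107.51162719726562 10.591146469116211 [ 0.54474008 -0.18646653  0.149     ] [ 0.54435458 -0.18669418  0.122     ]
```

View pics/w4.png

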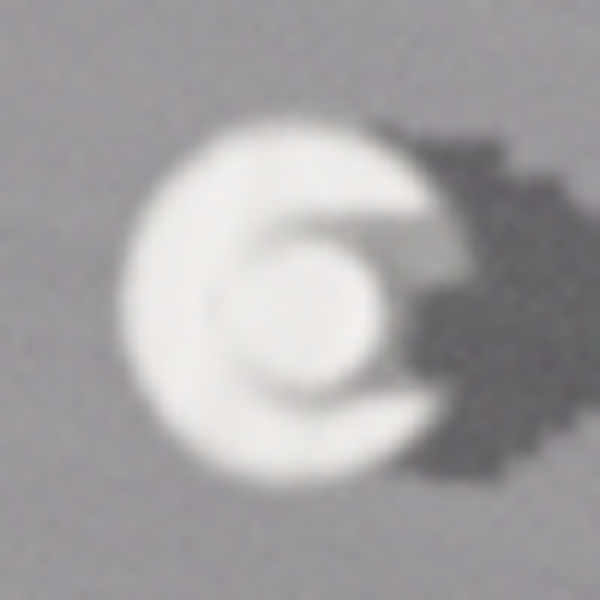

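The close crop shows the keyed top as a circle centred near (293,303). A dark gap opens to the right, around (445,335), which is probably the keyway, partly in the thread's shadow. I'll raise the contrast.

Run:
```python
from h import *
ims=[get("wrist") for _ in range(4)]
d=ims[-1]; o=arm.get_obs(); print(o["eef_pos"],o["eef_rot"],o["clock"])
a=np.mean([i["image"][84:134,306:356].astype(float).mean(2) for i in ims],0)
print(a.round(0).astype(int)[14:36,20:44])
b=np.clip((a-60)/(200-60)*255,0,255).astype(np.uint8)
cv2.imwrite("pics/w5.png",cv2.resize(b,None,fx=12,fy=12,interpolation=cv2.INTER_CUBIC))
```

```text
[ 0.46883691 -0.19064699  0.25928402] [-3.14106851e+00 -2.39503187e-04  7.71542893e-02] 8.8333
[[236 233 233 234 235 237 237 236 235 233 232 225 214 189 155 124 107 102
  101 102 103 116 132 142]
 [236 234 233 234 236 236 237 236 235 235 234 233 230 216 189 153 123 106
  103 104 103 108 117 121]
 [235 234 234 234 234 235 236 234 233 232 233 234 234 230 215 186 150 118
  105 101 102 103 105 106]
 [235 232 232 231 230 228 228 224 219 218 219 223 226 226 222 205 172 134
  110 102 101 103 103 103]
 [233 229 225 221 216 212 208 203 194 192 192 196 199 202 203 195 172 142
  116 105 103 101 102 102]
 [230 223 216 210 203 196 190 183 177 173 171 170 172 172 172 170 162 147
  125 107 103 103 103 102]
 [227 220 212 208 204 202 195 186 178 169 163 161 163 162 163 162 161 152
  132 114 104 102 102 102]
 [225 221 218 216 220 221 218 211 197 180 164 158 158 163 163 164 164 157
  141 118 106 101 102 101]
 [227 226 226 228 231 232 232 229 222 209 182 159 154 159 163 164 163 158
  147 124 107 103 101 102]
 [230 231 232 234 233 234 234 234 234 227 203 169 152 154 158 158 154 150
  137 122 107 102 104 
[... 517 characters left out ...]
31 232 233 233 233 233 235 238 235 214 179 152 133 113 102 102 102
  101 102 100 102 100  99]
 [225 227 230 233 233 233 234 236 235 223 196 163 148 130 110 100 100 100
  100 101 101 100 102 100]
 [221 221 223 228 229 230 230 229 222 202 173 154 150 140 123 111 104 103
  102 100 101 100 102  99]
 [221 216 214 215 217 217 215 209 197 177 163 156 156 156 146 132 117 110
  105 103 101 101 101 101]
 [224 218 211 207 202 200 193 186 179 179 178 177 176 176 173 158 140 120
  105 103 102 102 102 102]
 [230 226 219 210 203 198 193 192 196 208 213 212 213 212 204 179 147 120
  106 103 104 102 101 103]
 [232 232 230 224 220 216 214 216 221 228 231 231 231 226 210 173 133 111
  104 103 105 103 104 103]]
```

View pics/w5.png

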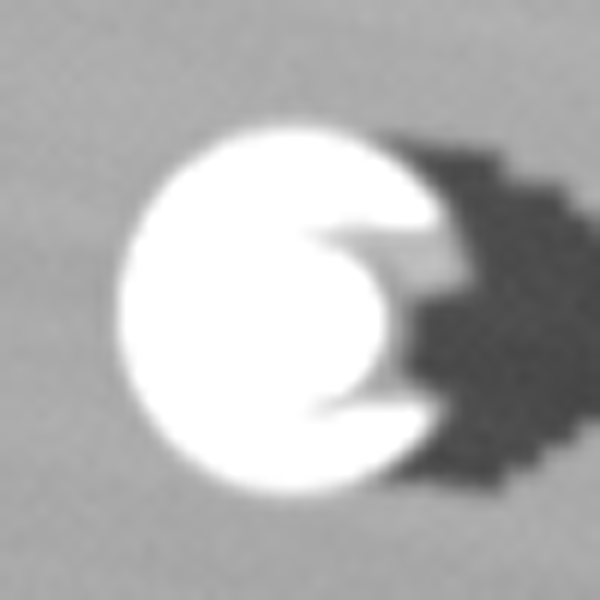

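The stretched picture shows the keyway mouth at about (430,345), with its floor edge at x≈410. It points right and about 13° down. That puts the home yaw near 81°. Next I'll check where the washer sits in the hand with the same camera.

Run:
```python
from h import *
d=get("wrist"); save(d,"w6.png",(263,200,383,320),5)
p=lambda a,b:(306+(a+.5)/12-.5,84+(b+.5)/12-.5)
print("tip",ray(d,*p(307,316),.149),"keyed",ray(d,*p(294,306),.122))
T=arm.get_obs()["eef_pos"]; print(T)
for n,dz in(("under",-.0068),("flangetop",-.0008),("top",.0172)):
  for dx in(.0,):
    C=T+[dx,0,dz]; u,v=proj(d,C); print(n,u,v,"crop",(u-263+.5)*5-.5,(v-200+.5)*5-.5)
```

```text
tip [ 0.54406272 -0.19142828  0.149     ] keyed [ 0.54419495 -0.19113175  0.122     ]
[ 0.46880476 -0.19085058  0.25931355]
under 323.0411064481047 255.9451403293852 crop 302.2055322405235 281.725701646926
flangetop 323.03572640032604 261.3612145290106 crop 302.1786320016302 308.8060726450531
top 323.01702626566373 280.18657092752875 crop 302.08513132831865 402.93285463764374
```

View pics/w6.png

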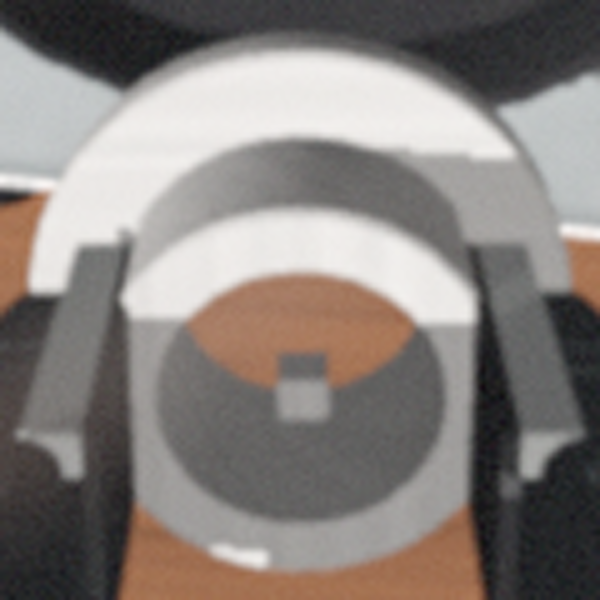

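Request:
{"api": "apply_moves", "payload": {
  "dp": [
    [0.015, 0.0014, 0],
    [0.015, 0.0014, 0],
    [0.015, 0.0014, 0],
    [0.015, 0.0014, 0],
    [0.015, 0.0014, 0],
    [0, 0, 0],
    [0, 0, 0.005],
    [0, 0, 0.008],
    [0, 0, 0.008],
    [0, 0, 0.008],
    [0, 0, 0.008],
    [0, 0, 0.008],
    [0, 0, 0.008],
    [0, 0, 0.008],
    [0, 0, 0.008],
    [0, 0, 0.005],
    [0, 0, 0.005],
    [0, 0, 0],
    [0, 0, 0],
    [0, 0, 0]
  ],
  "twist": [
    [0, 0, 0],
    [0, 0, 0],
    [0, 0, 0],
    [0, 0, 0],
    [0, 0, 0],
    [0, 0, 0],
    [0, 0, -6.6],
    [0, 0, -6.6],
    [0, 0, -6.6],
    [0, 0, -6.6],
    [0, 0, -6.6],
    [0, 0, -6.6],
    [0, 0, -6.6],
    [0, 0, -6.6],
    [0, 0, -6.6],
    [0, 0, -6.6],
    [0, 0, 0],
    [0, 0, 0],
    [0, 0, 0],
    [0, 0, 0]
  ]
}}

```text
clock: 10.55
eef_pos: [0.544, -0.193, 0.1806]
eef_rot: [3.141, 0.0, 1.225]
wrist_force: [0.7, -0.6, -1.3]
gripper_width: 0.0323
grip_force: 60.0
```

Run:
```python
from h import *
d=get("wrist");d=get("wrist"); save(d,"w7.png",(223,150,423,350),3); o=arm.get_obs(); p=o["eef_pos"];print(p,o["eef_rot"],o["joints"].round(2),o["wrist_force"],o["torque"],o["clock"])
R=Ro.from_euler('xyz',o["eef_rot"]).as_matrix(); x=R[:,0]; print("need tool",R.T@(np.array([.5441,-.1913,p[2]])-(p+.0006*x)))
```

```text
[ 0.54418081 -0.19294292  0.18065195] [3.14094721e+00 8.13594970e-05 1.22642705e+00] [-0.22  0.45  0.65  1.87 -0.34  0.93  0.24] [ 0.57247778 -0.72840713 -2.75857304] [ 0.01822375 -0.02637048 -0.04493241] 10.65
need tool [ 9.19181881e-04 -6.30717745e-04 -5.30693398e-07]
```

View pics/w7.png

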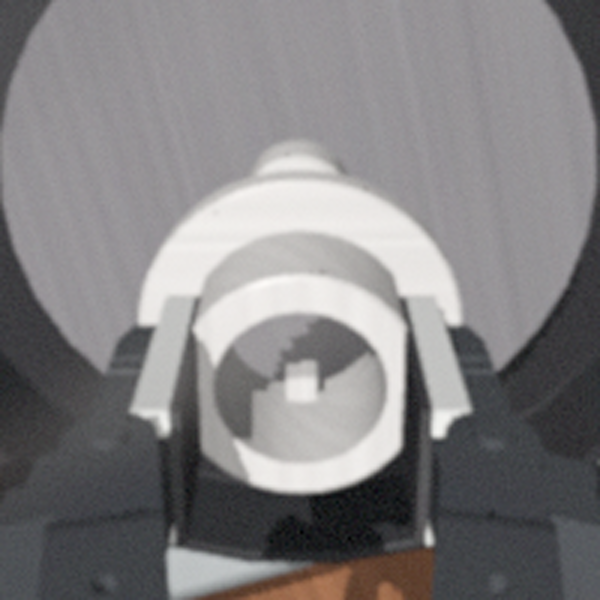

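The spindle shows centred behind the washer, at x≈298 of 600, so the lateral alignment is good. I'll correct the last millimetre and go down to just above the keyed top.

Request:
{"api": "apply_moves", "payload": {
  "dp": [
    [0.0009, -0.0006, 0],
    [0, 0, 0],
    [0, 0, 0.006],
    [0, 0, 0.006],
    [0, 0, 0.006],
    [0, 0, 0.006],
    [0, 0, 0.006],
    [0, 0, 0.006],
    [0, 0, 0.006],
    [0, 0, 0.004],
    [0, 0, 0.001],
    [0, 0, 0],
    [0, 0, 0]
  ],
  "twist": [
    [0, 0, 0],
    [0, 0, 0],
    [0, 0, 0],
    [0, 0, 0],
    [0, 0, 0],
    [0, 0, 0],
    [0, 0, 0],
    [0, 0, 0],
    [0, 0, 0],
    [0, 0, 0],
    [0, 0, 0],
    [0, 0, 0],
    [0, 0, 0]
  ]
}}

```text
clock: 11.73
eef_pos: [0.5439, -0.192, 0.1334]
eef_rot: [3.141, -0.0, 1.227]
wrist_force: [0.3, 0.2, -2.0]
gripper_width: 0.0322
grip_force: 60.0
```

Request:
{"api": "apply_moves", "payload": {
  "dp": [
    [0, 0, 0.001],
    [0, 0, 0.001],
    [0, 0, 0.001],
    [0, 0, 0.0005],
    [0, 0, 0]
  ],
  "twist": [
    [0, 0, 0],
    [0, 0, 0],
    [0, 0, 0],
    [0, 0, 0],
    [0, 0, 0]
  ]
}}

```text
clock: 12.15
eef_pos: [0.5437, -0.1919, 0.1297]
eef_rot: [-3.142, -0.0, 1.227]
wrist_force: [-0.3, -0.5, -0.9]
gripper_width: 0.0323
grip_force: 60.0
```

Request:
{"api": "apply_moves", "payload": {
  "dp": [
    [0, 0, 0.0005],
    [0, 0, 0.0005],
    [0, 0, 0]
  ],
  "twist": [
    [0, 0, 0],
    [0, 0, 0],
    [0, 0, 0]
  ]
}}

```text
clock: 12.4
eef_pos: [0.5438, -0.1919, 0.1288]
eef_rot: [3.141, -0.0, 1.227]
wrist_force: [-0.5, 0.0, -1.2]
gripper_width: 0.0327
grip_force: 60.0
```

Request:
{"api": "apply_moves", "payload": {
  "dp": [
    [0, 0, 0.0005],
    [0, 0, 0]
  ],
  "twist": [
    [0, 0, 0],
    [0, 0, 0]
  ]
}}

```text
clock: 12.57
eef_pos: [0.5438, -0.1919, 0.1284]
eef_rot: [3.141, -0.0, 1.227]
wrist_force: [-0.1, 0.3, 0.7]
gripper_width: 0.0322
grip_force: 60.3
```

Request:
{"api": "apply_moves", "payload": {
  "dp": [
    [0, 0, 0.0005],
    [0, 0, 0]
  ],
  "twist": [
    [0, 0, 0],
    [0, 0, 0]
  ]
}}

```text
clock: 12.73
eef_pos: [0.5439, -0.192, 0.1281]
eef_rot: [3.141, -0.0, 1.227]
wrist_force: [-0.6, 0.9, 1.6]
gripper_width: 0.032
grip_force: 60.5
```

Request:
{"api": "apply_moves", "payload": {
  "dp": [
    [0, 0, 0.0003],
    [0, 0, 0]
  ],
  "twist": [
    [0, 0, 0],
    [0, 0, 0]
  ]
}}

```text
clock: 12.9
eef_pos: [0.5439, -0.192, 0.1278]
eef_rot: [3.141, -0.0, 1.227]
wrist_force: [0.1, 0.6, 4.4]
gripper_width: 0.0321
grip_force: 60.6
```

Contact, at about 5 N. Turning towards the estimated keyway direction.

Request:
{"api": "apply_moves", "payload": {
  "dp": [
    [0, 0, 0],
    [0, 0, 0],
    [0, 0, 0],
    [0, 0, 0]
  ],
  "twist": [
    [0, 0, -2],
    [0, 0, -2],
    [0, 0, -2],
    [0, 0, 0]
  ]
}}

```text
clock: 13.23
eef_pos: [0.5439, -0.192, 0.1274]
eef_rot: [3.141, 0.0, 1.333]
wrist_force: [1.8, -0.7, -1.1]
gripper_width: 0.0325
grip_force: 60.0
```

Request:
{"api": "apply_moves", "payload": {
  "dp": [
    [0, 0, 0],
    [0, 0, 0],
    [0, 0, 0]
  ],
  "twist": [
    [0, 0, -2],
    [0, 0, -2],
    [0, 0, 0]
  ]
}}

```text
clock: 13.48
eef_pos: [0.5436, -0.1919, 0.1271]
eef_rot: [-3.141, 0.0, 1.402]
wrist_force: [1.2, 0.1, -1.1]
gripper_width: 0.0323
grip_force: 60.0
```

The force has gone, so the tab is over the keyway. Lowering gently.

Request:
{"api": "apply_moves", "payload": {
  "dp": [
    [0, 0, 0.0005],
    [0, 0, 0.0005],
    [0, 0, 0.0005],
    [0, 0, 0]
  ],
  "twist": [
    [0, 0, 0],
    [0, 0, 0],
    [0, 0, 0],
    [0, 0, 0]
  ]
}}

```text
clock: 13.82
eef_pos: [0.5436, -0.1919, 0.1257]
eef_rot: [-3.141, 0.0, 1.401]
wrist_force: [0.3, -1.0, -2.0]
gripper_width: 0.0325
grip_force: 60.0
```

Request:
{"api": "apply_moves", "payload": {
  "dp": [
    [0, 0, 0.0005],
    [0, 0, 0.0005],
    [0, 0, 0.0005],
    [0, 0, 0]
  ],
  "twist": [
    [0, 0, 0],
    [0, 0, 0],
    [0, 0, 0],
    [0, 0, 0]
  ]
}}

```text
clock: 14.15
eef_pos: [0.5437, -0.1919, 0.1244]
eef_rot: [-3.141, -0.0, 1.402]
wrist_force: [0.0, -0.7, -1.8]
gripper_width: 0.0323
grip_force: 60.0
```

Request:
{"api": "apply_moves", "payload": {
  "dp": [
    [0, 0, 0.001],
    [0, 0, 0.001],
    [0, 0, 0.001],
    [0, 0, 0.001],
    [0, 0, 0]
  ],
  "twist": [
    [0, 0, 0],
    [0, 0, 0],
    [0, 0, 0],
    [0, 0, 0],
    [0, 0, 0]
  ]
}}

```text
clock: 14.57
eef_pos: [0.5436, -0.1919, 0.1203]
eef_rot: [-3.141, 0.0, 1.402]
wrist_force: [1.0, -0.5, -2.0]
gripper_width: 0.0325
grip_force: 60.0
```

Request:
{"api": "apply_moves", "payload": {
  "dp": [
    [0, 0, 0.001],
    [0, 0, 0.001],
    [0, 0, 0.001],
    [0, 0, 0.001],
    [0, 0, 0]
  ],
  "twist": [
    [0, 0, 0],
    [0, 0, 0],
    [0, 0, 0],
    [0, 0, 0],
    [0, 0, 0]
  ]
}}

```text
clock: 14.98
eef_pos: [0.5436, -0.1919, 0.1163]
eef_rot: [-3.141, 0.0, 1.402]
wrist_force: [0.3, -1.1, -0.9]
gripper_width: 0.0324
grip_force: 60.0
```

Request:
{"api": "apply_moves", "payload": {
  "dp": [
    [0, 0, 0.0005],
    [0, 0, 0.0005],
    [0, 0, 0.0005],
    [0, 0, 0]
  ],
  "twist": [
    [0, 0, 0],
    [0, 0, 0],
    [0, 0, 0],
    [0, 0, 0]
  ]
}}

```text
clock: 15.32
eef_pos: [0.5436, -0.1919, 0.1149]
eef_rot: [-3.141, -0.0, 1.402]
wrist_force: [-0.7, -1.1, -1.2]
gripper_width: 0.0321
grip_force: 60.0
```

Request:
{"api": "apply_moves", "payload": {
  "dp": [
    [0, 0, 0.0005],
    [0, 0, 0]
  ],
  "twist": [
    [0, 0, 0],
    [0, 0, 0]
  ]
}}

```text
clock: 15.48
eef_pos: [0.5437, -0.1919, 0.1148]
eef_rot: [3.142, -0.0, 1.402]
wrist_force: [-1.5, 0.5, 2.0]
gripper_width: 0.0329
grip_force: 60.5
```

Request:
{"api": "apply_moves", "payload": {
  "dp": [
    [0, 0, 0.0003],
    [0, 0, 0]
  ],
  "twist": [
    [0, 0, 0],
    [0, 0, 0]
  ]
}}

```text
clock: 15.65
eef_pos: [0.5437, -0.1919, 0.1148]
eef_rot: [3.141, -0.001, 1.402]
wrist_force: [-2.2, 2.4, 3.8]
gripper_width: 0.0326
grip_force: 60.8
```

Seated at the predicted home height. Releasing.

Request:
{"api": "apply_moves", "payload": {
  "dp": [
    [0, 0, 0],
    [0, 0, 0],
    [0, 0, 0],
    [0, 0, 0],
    [0, 0, 0],
    [0, 0, 0]
  ],
  "twist": [
    [0, 0, 0],
    [0, 0, 0],
    [0, 0, 0],
    [0, 0, 0],
    [0, 0, 0],
    [0, 0, 0]
  ],
  "gripper": 0
}}

```text
clock: 16.15
eef_pos: [0.5437, -0.1919, 0.1141]
eef_rot: [3.142, 0.0, 1.402]
wrist_force: [-0.6, 0.4, -0.4]
gripper_width: 0.0851
grip_force: 0.0
```

Request:
{"api": "apply_moves", "payload": {
  "dp": [
    [0, 0, -0.005],
    [0, 0, -0.01],
    [0, 0, -0.02],
    [0, 0, -0.02],
    [0, 0, -0.02],
    [0, 0, -0.02],
    [0, 0, -0.015],
    [0, 0, 0],
    [0, 0, 0],
    [0, 0, 0]
  ],
  "twist": [
    [0, 0, 0],
    [0, 0, 0],
    [0, 0, 0],
    [0, 0, 0],
    [0, 0, 0],
    [0, 0, 0],
    [0, 0, 0],
    [0, 0, 0],
    [0, 0, 0],
    [0, 0, 0]
  ]
}}

```text
clock: 16.98
eef_pos: [0.5433, -0.1916, 0.2239]
eef_rot: [-3.141, -0.0, 1.402]
wrist_force: [-0.3, 0.8, 0.0]
gripper_width: 0.0853
grip_force: 0.0
```

Run:
```python
from h import *
d=get("wrist"); save(d,"w8.png",(223,120,423,320),3); print(arm.get_obs()["eef_pos"])
```

```text
[ 0.54314246 -0.19161825  0.22348249]
```

View pics/w8.png

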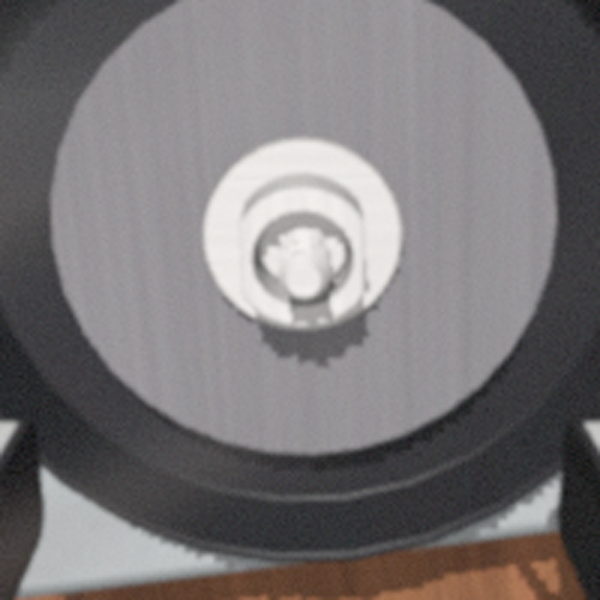

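The washer lies flat on the lap around the spindle, at (303,235), and the gripper is well clear. Handing in.

```bash
python3 -c "
from cell import job; print(job.hand_in())"
```

```text
the job is handed in; nothing more can be done
None
```

The washer is seated flush on the lap with its tab in the keyway, released with the gripper clear, and the job is handed in at about 17 s on the robot's clock; the hand-in returned no verdict.

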